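Unstack the bisque ware onto its kiln bats

TASK

Take the stack of unglazed pots apart from the top down, one piece at a time, and set each upright and centred on its own tan kiln bat: the knobbed lid on the round bat, the jar on the square bat, the short plate on the short oblong bat and the long plate on the long oblong bat, the plates in line with their bats. The ware is brittle: set it down rather than dropping it, and leave the glaze jar and the terracotta cup where they stand.

Things in the scene. Friction and masses are not known exactly. Their poses are not given: they have to be found in the camera images.
- lid: Round jar lid of pale unglazed fired clay, about 40 g, on top of the stack. Flange 39 mm in diameter and 5 mm thick, below it a plug 27 mm in diameter and 4 mm high (loose in the jar's mouth), above it a straight upright knob 18 mm in diameter and 18 mm high; 27 mm high in all. Origin at the centre of the plug's underside, z up. It stands on its plug when set on a flat surface.
- jar: Round squat open jar of pale unglazed fired clay, about 120 g, 54 mm high: foot 34 mm in diameter, belly 56 mm in diameter from 22 to 40 mm height, neck 41 mm in diameter from 49 to 54 mm. Origin at the centre of its foot's underside, z up. At the start it stands in the short plate and the lid sits on it with the lid's origin 50 mm above the jar's.
- short_plate: Short oblong plate of pale unglazed fired clay, about 130 g, 105 mm along its x, 60 mm along its y, 20 mm high: upright rim 5 mm thick all round, floor 6 mm thick. Origin at the centre of its underside, x along its length. At the start it rests crosswise on the rims of the long plate (turned roughly a quarter turn from it).
- long_plate: Long oblong plate of pale unglazed fired clay, about 200 g, 160 mm along its x, 60 mm along its y, 20 mm high: upright rim 5 mm thick all round, floor 6 mm thick. Origin at the centre of its underside, x along its length. The bottom of the stack; it lies on a fixed round plywood board, 130 mm in diameter and 15 mm thick, beyond which its ends stick out.
- round_bat: Round bat, 72 mm in diameter, of tan kiln stone, 10 mm thick, lying flat on the bench, fixed. Origin at the centre of its underside, z up. Place for the lid.
- square_bat: Square bat, 86 mm by 86 mm, of tan kiln stone, 10 mm thick, lying flat on the bench, fixed. Origin at the centre of its underside, z up. Place for the jar.
- short_bat: Short oblong bat, 135 mm along its x, 88 mm along its y, of tan kiln stone, 10 mm thick, lying flat on the bench, fixed. Origin at the centre of its underside, z up. Place for the short plate, x of the plate along x of the bat, either way round.
- long_bat: Long oblong bat, 190 mm along its x, 88 mm along its y, of tan kiln stone, 10 mm thick, lying flat on the bench, fixed. Origin at the centre of its underside, z up. Place for the long plate, x of the plate along x of the bat, either way round.
- glaze_jar: Bystander: closed white plastic jar with a white screw cap, 68 mm in diameter, 85 mm high, loose, to the left of the work. Origin at the centre of its underside.
- tool_cup: Bystander: empty terracotta cup, 72 mm in diameter, 80 mm high, loose, to the right of the work. Origin at the centre of its underside.
Mind the look-alikes: they are no part of the job. What is shaped like the round_bat but black or blue is not meant.

How it is judged:
On the way, in this order (a step that is already met when the one before it is completed fails the run):
1. lid set on the round bat and let go (horizontal distance between lid and round_bat below 0.013 m and z of lid in the frame of round_bat between 0.006 and 0.015 m and angle between lid's own z axis and vertical below 0.12 rad and linear speed of lid below 0.02 m/s and contact force between lid and the fingers below 0.1 N), for 0.2 s.
2. jar set on the square bat and let go (horizontal distance between jar and square_bat below 0.015 m and z of jar in the frame of square_bat between 0.006 and 0.015 m and angle between jar's own z axis and vertical below 0.12 rad and linear speed of jar below 0.02 m/s and contact force between jar and the fingers below 0.1 N), for 0.2 s.
3. short plate set on the short bat and let go (horizontal distance between short_plate and short_bat below 0.012 m and z of short_plate in the frame of short_bat between 0.006 and 0.015 m and angle between short_plate's own z axis and vertical below 0.12 rad and angle between the x axis of short_plate and the x axis of short_bat, either way round below 0.17 rad and linear speed of short_plate below 0.02 m/s and contact force between short_plate and the fingers below 0.1 N), for 0.2 s.
4. long plate set on the long bat and let go (horizontal distance between long_plate and long_bat below 0.012 m and z of long_plate in the frame of long_bat between 0.006 and 0.015 m and angle between long_plate's own z axis and vertical below 0.12 rad and angle between the x axis of long_plate and the x axis of long_bat, either way round below 0.17 rad and linear speed of long_plate below 0.02 m/s and contact force between long_plate and the fingers below 0.1 N), for 0.2 s.
At the end, for the whole second after the job is handed in: All four pieces released, at rest and upright (within 0.12 rad), each resting on its own bat: lid within 13 mm of the round bat's centre, jar within 15 mm of the square bat's centre, each plate within 12 mm of its bat's centre and within 0.17 rad of its bat's direction (all of step 1 and all of step 2 and all of step 3 and all of step 4); the robot touches nothing.
It fails at once if a piece of the ware dropped (falling free faster than 0.7 m/s, a fall of about 25 mm) ((linear speed of lid above 0.7 m/s and contact force between lid and the fingers below 0.05 N) or (linear speed of jar above 0.7 m/s and contact force between jar and the fingers below 0.05 N) or (linear speed of short_plate above 0.7 m/s and contact force between short_plate and the fingers below 0.05 N) or (linear speed of long_plate above 0.7 m/s and contact force between long_plate and the fingers below 0.05 N)).
It fails at once if the glaze jar or the terracotta cup pushed more than 20 mm (distance of any of glaze_jar, tool_cup from where it was at the start of the episode above 0.02 m).
It also fails if it takes over 128 s, if anything falls off the work surface, if the arm or the gripper's body presses on something with over 40 N, if the wrist force passes 120 N, or if a joint passes its speed limit or range.

ROBOT

A 6-joint arm with a two-finger parallel gripper is mounted at the origin on the work surface. World frame = base frame: x ahead of the robot, y to its left, z up, the work surface at z = 0. Lengths are in m, angles in rad, forces in N, time in s.
With the tool pointing down it reaches from about 0.3 to 0.85 m from the base axis. Payload 5.4 kg.
Tool frame: the origin (TCP) lies midway between the tips of the shut fingers; the grasp point (between the pads) lies bot.grip_depth behind it (bot.grip_depth is the distance from the TCP to the grasp point, in m); z points along the fingers, y is the line along which they close (so a half turn about z gives the same grasp; the last joint's range is limited). The gripper opens to 85 mm and grips with 20 to 120 N. Pads are 22 mm wide; open, the fingers measure 114 mm over their backs; the gripper's body (76 mm by 85 mm) begins 54 mm behind the grasp point. The pads swing forward as they close: fully open they stand 13 mm farther back than shut.
Start: joints at [1.048, 0.158, 1.597, -0, 1.386, -0.21], TCP at [0.177, 0.547, 0.231] pointing down, gripper open.
Joint ranges: [-2.91, 2.91], [-0.94, 2.29], [0.18, 2.7], [-1.29, 4.43], [0.17, 2.64], [-3, 3]. Speed limits (rad/s): [2.57, 2.57, 3.14, 3.14, 3.14, 3.14].

INTERFACE

Orientations are given as a unit quaternion [x, y, z, w].
In Python, from workcell import bot gives the robot as it stands.
- The arm moves only by the tool apply_moves, never from a script. Its argument "rows" is a list of rows, each a list of 4 numbers: the shift along the world's x, y, z in mm, then the turn about the world's z in rad. A call has 1 to 20 rows; each row shifts and turns the commanded pose from where the row before left it; what a row does not reach is not made up. A row lasts 1/8 s, in which the tool goes at most 62.5 mm and 10.7 degrees, less where a joint would pass 70% of its speed; a pose out of reach is approached as far as the arm can. A call with a gripper value outside its range is refused whole. "grip" is the closure, from -1 (fully open) to 1 (shut), set as the call begins (left out, the last holds). The fingers move at their own pace and stop on an object; "force" is the grip in N (left out, the last holds). Time passes only in rows, so rows that do not move let the fingers close. It gives the time, the measured TCP pose, the force, the opening and the grip force at its end, in the units of the state.
- bot.sense(): the state, without advancing time (a new reading comes with each control period).
- bot.camera(name): name is "scene" or "top" or "wrist"; returns the picture (384x512x3 uint8, red, green, blue); there is no depth.
- bot.calibration(name): a dict with "fx", "fy", "cx", "cy" (pixels), "camera_from_world" (4x4, takes a point from world to camera coordinates). Camera axes: x right, y down, z forward; pixel columns grow to the right and rows downward; lengths in m; the calibration is good to about 2 mm. The wrist camera is an equidistant fisheye: a pixel r from the principal point sees the ray r / f radians off the axis. A picture is of the moment at which its call begins: read the wrist's pose just before it. calibration takes no time and is no camera call; for the wrist camera it gives the pose at the moment of the call.
- bot.close_job(): hands the job in; it is judged then, once.
Trained networks look in the newest picture that a camera, given by its name, has taken for a name from the list of things; names that differ only in an ending like _2 or _b are one class to them, and where a whole thing is asked for, a point or a joint stands for the part that bears it (a point fixed in the world has none). Each returns a list of dicts, best first, with "conf" (0 to 1); they miss things now and then, are a little off and sometimes report something else, mostly with a low value. They report only what shows in the picture. A call takes as long as a camera call. They do not tell look-alikes from the thing itself.
- bot.silhouettes(camera, target): "pixels" (384x512 bool, what is visible of it) and "xy" ([column, row] in pixels, amid what is visible of it).
The state is a dict: "clock": time; "joint_pos": joint angles; "qvel": joint speeds; "joint_torque": joint torques, N m; "eef_pos": TCP position; "orientation": TCP orientation; "ft_force": force on the tool from outside, world axes, zero at the start; "torque": the same for the moment, N m; "gripper_width": finger opening in m; "gripper_force": force on a finger pad.
Only numpy, scipy, OpenCV 4.12 (cv2) and the standard library are available. Lean on these libraries where they do the work, as an engineer would, in place of code of your own. Each camera call takes 0.05 s, during which the arm holds its last target. There are 200 camera calls.

## Working session

There is one attempt and no reset: what is moved stays moved. The work goes in short steps, Python scripts to look and compute and a tool call to move; the robot and the scene stay as the last step left them, time stands still between calls to the robot, and variables do not carry over. Pictures are saved under pics/ and viewed, at most 14 in all, crops included, and the job is handed in when it is done.

Besides the shell and the picture viewer there is one more tool, called after "Call:" by a JSON object that holds its "op" and its "data", one argument or row to a line. apply_moves: Moves the arm, as the interface text tells. Its arguments: {"type":"object","properties":{"rows":{"type":"array","items":{"type":"array","items":{"type":"number"}}},"grip":{"type":"number"},"force":{"type":"number"}},"required":["rows"]}

```bash
mkdir -p pics; ls; python3 - <<'E'
from workcell import bot
import cv2,numpy as np
print(bot.sense(), bot.grip_depth)
for n in("top","scene"):
    im=bot.camera(n); cv2.imwrite(f"pics/{n}0.png",im[:,:,::-1])
    c=bot.calibration(n); print(n,{k:np.round(v,4).tolist() for k,v in c.items()})
E
```

```text
pics
{'clock': 0.0, 'joint_pos': array([ 1.04791321e+00,  1.59053750e-01,  1.59826575e+00, -1.08867235e-05,
        1.38620162e+00, -2.10091368e-01]), 'qvel': array([-4.05930610e-04, -2.17123753e-03, -2.76220274e-04,  4.58243422e-05,
        4.08717817e-04,  7.21510661e-04]), 'joint_torque': array([ 2.00232556e-03, -3.96004522e+01, -3.31429267e+01, -5.54394921e-05,
        8.30183591e-03,  1.94921476e-06]), 'eef_pos': array([0.17664115, 0.54654886, 0.23029748]), 'orientation': array([ 1.55758022e-01,  9.87794771e-01, -9.02115100e-04, -3.40526056e-04]), 'ft_force': array([ 0.43230402, -0.27640765,  0.1706336 ]), 'torque': array([-0.03785311,  0.00983503,  0.00062728]), 'gripper_force': 0.0, 'gripper_width': 0.0851500932423388} 0.0187
top {'fx': 474.4117, 'fy': 474.4117, 'cx': 254.7823, 'cy': 192.7339, 'camera_from_world': [[-0.0405, -0.9992, 0.0013, 0.0198], [-0.9752, 0.0393, -0.218, 0.5098], [0.2177, -0.0101, -0.976, 1.3413], [0.0, 0.0, 0.0, 1.0]]}
scene {'fx': 494.2564, 'fy': 494.2564, 'cx': 257.2094, 'cy': 190.328, 'camera_from_world': [[0.7762, 0.6302, 0.0205, -0.3801], [0.3666, -0.4247, -0.8278, -0.1192], [-0.5129, 0.65, -0.5607, 1.6843], [0.0, 0.0, 0.0, 1.0]]}
```

View pics/top0.png

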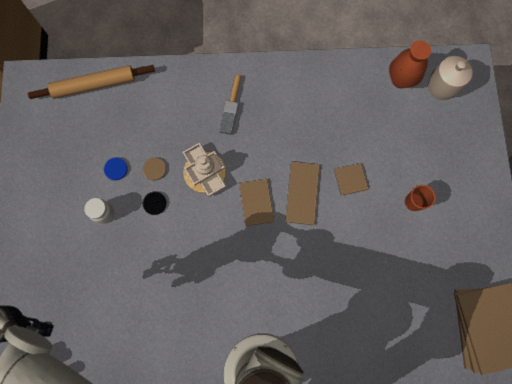

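View pics/scene0.png

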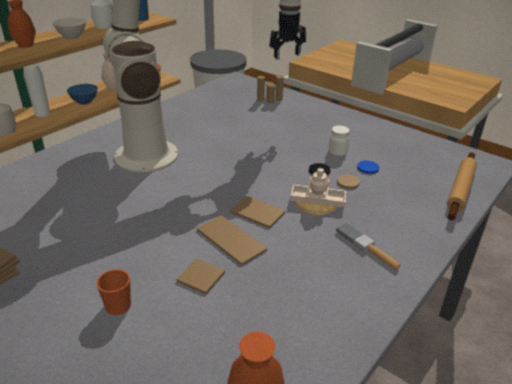

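Top view: the candidates for the round bat are a blue disc (116,168), a tan disc (154,169) and a black disc (154,203), so the tan one is the round bat. The stack is at (205,168). The short bat is at (257,202), the long bat at (303,193) and the square bat at (351,179). The glaze jar is at (97,209) and the cup at (420,198).

```bash
cat > h.py <<'E'
from workcell import bot
import cv2,numpy as np
def unproj(cam,px,z,c=None):
    c=c or bot.calibration(cam); px=np.atleast_2d(np.asarray(px,float))
    x=(px[:,0]-c["cx"]);y=(px[:,1]-c["cy"])
    if cam=="wrist":
        r=np.hypot(x,y)+1e-9;t=r/c["fx"]
        d=np.c_[np.sin(t)*x/r,np.sin(t)*y/r,np.cos(t)]
    else: d=np.c_[x/c["fx"],y/c["fy"],np.ones(len(x))]
    M=np.array(c["camera_from_world"]);R=M[:3,:3];o=-R.T@M[:3,3];d=d@R
    return (o+d*((z-o[2])/d[:,2])[:,None])[:,:2]
def proj(cam,P,c=None):
    c=c or bot.calibration(cam);M=np.array(c["camera_from_world"])
    p=np.atleast_2d(P)@M[:3,:3].T+M[:3,3]
    if cam=="wrist":
        r=np.hypot(p[:,0],p[:,1])+1e-12;t=np.arctan2(r,p[:,2]);q=p[:,:2]*(t/r)[:,None]
    else: q=p[:,:2]/p[:,2:]
    return q*c["fx"]+[c["cx"],c["cy"]]
def foot(cam,mask,z,c=None):
    v,u=np.nonzero(mask);w=unproj(cam,np.c_[u,v],z,c)
    (cx,cy),(a,b),ang=cv2.minAreaRect((w*1000).astype(np.float32))
    if a<b:a,b,ang=b,a,ang+90
    return w.mean(0).round(4),(round(cx,1),round(cy,1)),(round(a,1),round(b,1)),round(np.radians(ang),3)
E
python3 - <<'E'
from h import *
im=bot.camera("top")
z=dict(round_bat=.01,square_bat=.01,short_bat=.01,long_bat=.01,lid=.12,jar=.09,short_plate=.055,long_plate=.035,glaze_jar=.085,tool_cup=.08)
for n,h in z.items():
    for s in bot.silhouettes("top",n)[:3]:
        print(n,round(s["conf"],2),np.round(s["xy"]),s["pixels"].sum(),*foot("top",s["pixels"],h))
cv2.imwrite("pics/crop1.png",cv2.resize(im[140:240,90:240,::-1],None,fx=5,fy=5,interpolation=cv2.INTER_CUBIC))
E
```

```text
round_bat 0.81 [156. 168.] 428 [0.611 0.306] (611.2, 305.8) (70.8, 67.8) 0.001
round_bat 0.67 [154. 205.] 409 [0.5029 0.307 ] (504.2, 306.7) (68.7, 65.7) 0.776
round_bat 0.67 [113. 169.] 415 [0.6154 0.425 ] (615.8, 425.8) (71.1, 67.7) 0.019
square_bat 0.75 [350. 179.] 762 [ 0.5532 -0.2956] (553.0, -295.1) (87.5, 86.5) 1.746
square_bat 0.42 [305. 193.] 1674 [ 0.514  -0.1443] (514.6, -144.2) (191.7, 86.2) 2.974
short_bat 0.9 [259. 202.] 1223 [ 0.4931 -0.0039] (494.7, -4.2) (136.5, 87.2) 0.093
lid 0.68 [154. 168.] 365 [0.5783 0.2828] (578.1, 283.0) (61.2, 58.0) 0.754
lid 0.58 [204. 161.] 151 [0.5926 0.1453] (593.1, 145.0) (38.7, 37.1) 3.122
lid 0.4 [418. 198.] 585 [ 0.462  -0.4605] (462.5, -460.6) (83.2, 68.7) 1.531
short_plate 0.84 [201. 173.] 456 [0.5878 0.1472] (592.6, 147.0) (106.4, 65.5) 2.069
long_plate 0.59 [206. 179.] 614 [0.5894 0.1483] (594.4, 151.0) (165.4, 62.1) 0.489
glaze_jar 0.67 [202. 161.] 116 [0.603  0.1484] (603.4, 148.5) (33.7, 32.2) 3.123
glaze_jar 0.56 [ 98. 209.] 531 [0.4707 0.4482] (471.2, 447.9) (87.2, 59.2) 1.072
tool_cup 0.85 [418. 198.] 582 [ 0.4712 -0.4767] (473.5, -475.2) (88.1, 69.6) 1.728
```

View pics/crop1.png

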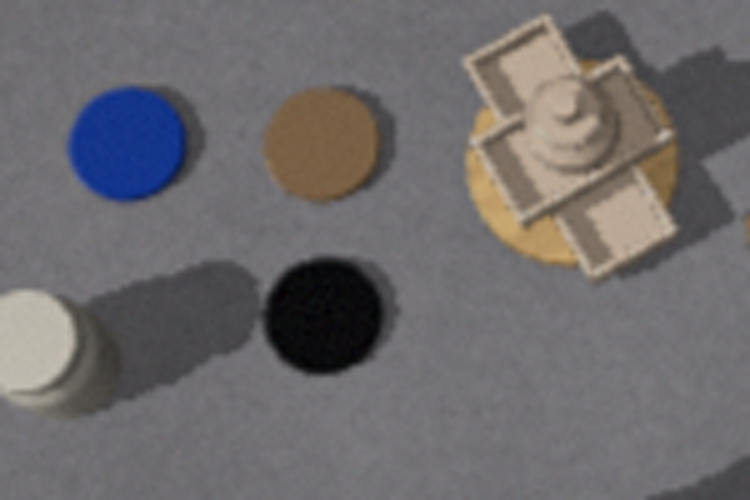

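The crop confirms it: the tan disc at about (154,169) in the full picture is the round bat, next to its blue and black look-alikes. Next I refine the bats by colour.

```bash
python3 - <<'E'
from h import *
im=bot.camera("top")
hsv=cv2.cvtColor(cv2.GaussianBlur(im,(3,3),0),cv2.COLOR_RGB2HSV)
for n,(u,v) in dict(round=(154,169),short=(257,202),long=(303,193),square=(351,179)).items():
    print(n,hsv[v,u],hsv[v,u-40 if n!="long" else v-60] if 0 else "")
m=((hsv[...,0]>5)&(hsv[...,0]<25)&(hsv[...,1]>70)).astype(np.uint8)
k,lab,st,ce=cv2.connectedComponentsWithStats(m)
for n,(u,v) in dict(round=(154,169),short=(257,202),long=(303,193),square=(351,179),board=(205,186)).items():
    l=lab[v,u]; print(n,l,ce[l].round(1),foot("top",lab==l,.01 if n!="board" else .015))
E
```

```text
round [ 16 108 120] 
short [ 16 108 123] 
long [ 16 109 122] 
square [ 16 107 121] 
round 6 [154.3 168.5] (array([0.6093, 0.305 ]), (609.5, 305.7), (68.3, 67.0), np.float64(1.531))
short 13 [256.3 202. ] (array([ 0.4917, -0.0047]), (492.2, -4.4), (132.9, 86.6), np.float64(0.114))
long 9 [302.4 193. ] (array([ 0.5141, -0.1462]), (515.5, -146.5), (188.3, 86.6), np.float64(2.989))
square 10 [350.8 178.8] (array([ 0.5525, -0.2974]), (552.9, -297.3), (85.3, 84.1), np.float64(1.752))
board 0 [252.2 191.6] (array([0.541 , 0.0036]), (577.0, -24.6), (1669.4, 1203.0), np.float64(1.53))
```

Call:
{"op": "apply_moves", "data": {
  "rows": [
    [50,-40,20,0],
    [50,-40,20,0],
    [50,-40,10,0],
    [50,-40,0,0],
    [50,-40,0,0],
    [50,-40,0,0],
    [30,-40,0,0],
    [20,-40,0,0],
    [0,0,0,0],
    [0,0,0,0]
  ],
  "grip": -1
}}

```text
clock: 1.95
eef_pos: [0.5145, 0.2372, 0.2782]
orientation: [0.156, 0.988, 0.0, -0.0]
ft_force: [0.2, -0.2, 0.2]
gripper_width: 0.0853
gripper_force: 0.0
```

```bash
python3 - <<'E'
from h import *
c=bot.calibration("wrist");im=bot.camera("wrist"); cv2.imwrite("pics/w1.png",cv2.resize(im[:,:,::-1],(800,600)))
M=np.array(c["camera_from_world"]);print(-M[:3,:3].T@M[:3,3],c["fx"],c["cx"],c["cy"],M[:3,:3].round(2).tolist())
print(proj("wrist",[[.593,.147,.118],[.6095,.3055,.01]],c))
E
```

```text
[0.44663189 0.2585133  0.42053502] 297.3186396354542 253.53882870704908 190.4645295569136 [[0.31, 0.95, 0.0], [0.91, -0.3, 0.28], [0.27, -0.08, -0.96]]
[[201.14711283 260.7926789 ]
 [317.14605297 204.4457248 ]]
```

View pics/w1.png

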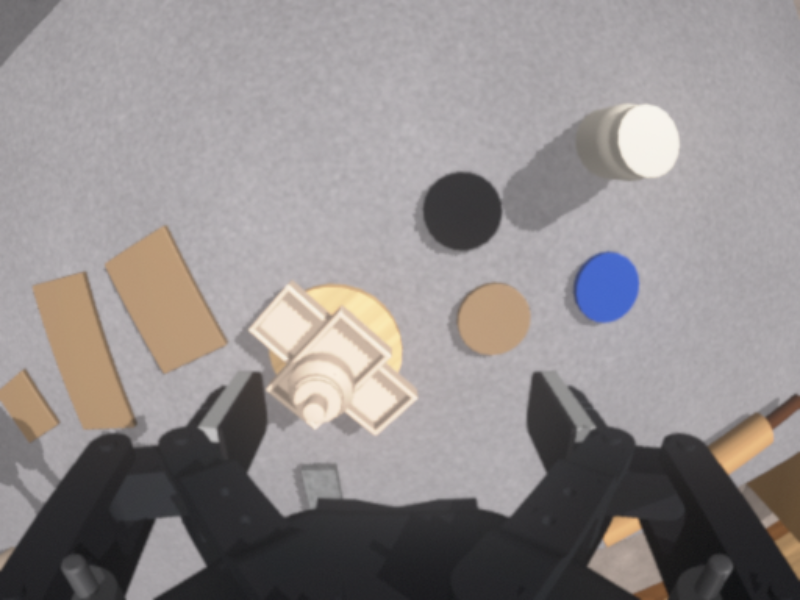

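The wrist view shows the stack at about (315,380), the tan round bat at (494,318), and the short and long bats at the left, at (165,298) and (85,350). All coordinates are in the 800x600 picture. I crop in on the stack and compare the bats.

```bash
cat >> h.py <<'E'
def bats(cam,z=.01,c=None,im=None):
    hsv=cv2.cvtColor(cv2.GaussianBlur(im,(3,3),0),cv2.COLOR_RGB2HSV)
    m=((hsv[...,0]>5)&(hsv[...,0]<25)&(hsv[...,1]>70)&(hsv[...,2]>60)).astype(np.uint8)
    k,lab,st,ce=cv2.connectedComponentsWithStats(m)
    for l in range(1,k):
        if 150<st[l,4]<9000: print(ce[l].round(1),st[l,4],hsv[lab==l].mean(0).round(),*foot(cam,lab==l,z,c))
E
python3 - <<'E'
from h import *
c=bot.calibration("wrist");im=bot.camera("wrist"); bats("wrist",.01,c,im)
cv2.imwrite("pics/w1c.png",cv2.resize(im[175:280,150:275,::-1],None,fx=5.6,fy=5.6,interpolation=cv2.INTER_CUBIC))
E
```

```text
[104.9 192.4] 3684 [ 15.  88. 184.] [ 0.4913 -0.0018] (492.1, -3.7) (131.3, 87.8) 0.117
[ 52.5 225.3] 3289 [ 15.  90. 179.] [ 0.5123 -0.1413] (515.4, -143.8) (186.0, 88.0) 2.99
[230.7 199.7] 1015 [ 21.  78. 242.] [0.5632 0.187 ] (568.8, 189.0) (114.0, 39.9) 0.511
[315.1 203.9] 1551 [ 15.  82. 187.] [0.6077 0.3034] (607.9, 303.7) (67.7, 67.5) 1.263
[ 17.  259.7] 864 [ 15.  89. 170.] [ 0.5519 -0.2908] (552.3, -293.5) (88.7, 81.7) 1.753
[479.2 280.3] 1035 [ 14. 105. 173.] [0.8961 0.6189] (894.5, 634.6) (167.0, 78.6) 1.768
[501.  325.3] 1357 [ 15. 111. 109.] [1.12   0.7329] (1200.0, 774.4) (504.1, 100.3) 0.413
[396.7 338.2] 328 [ 16. 106. 198.] [0.9564 0.4087] (962.3, 410.4) (59.2, 55.9) 1.072
[417.7 379. ] 180 [ 13. 132. 115.] [1.1608 0.4665] (1158.5, 472.8) (93.1, 43.9) 0.921
```

View pics/w1c.png

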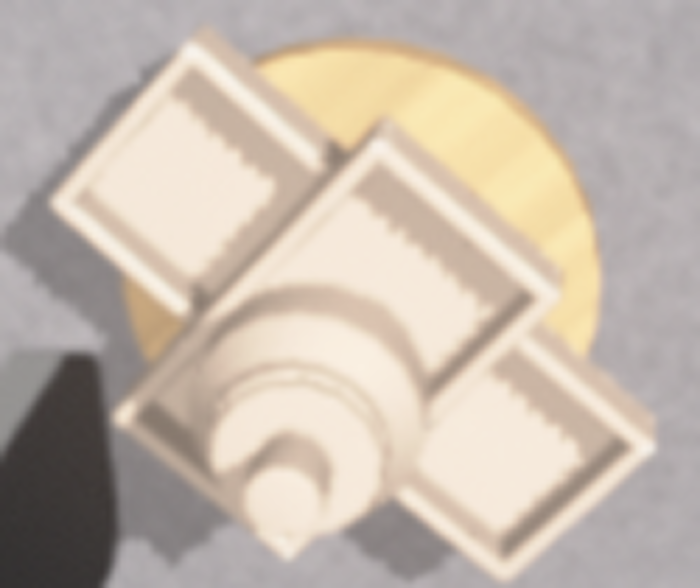

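The crop (×5.6, origin (150,175)) shows these points:
- **Short-plate rim corners:** (380,138), (555,292), (287,555), (122,415)
- **Long-plate corners:** (197,42), (55,203), (652,445), (503,575)
- **Knob top:** (285,495)

```bash
python3 - <<'E'
from h import *
c=bot.calibration("wrist")
f=lambda p,z:unproj("wrist",(np.array(p)+.5)/5.6-.5+[150,175],z,c)*1000
for p,z in (([(380,138),(555,292),(287,555),(122,415)],.055),([(197,42),(55,203),(503,575),(652,445)],.035)):
    w=f(p,z);print(w.round(1).tolist(),w.mean(0).round(1),[np.linalg.norm(w[i]-w[i-1]).round(1) for i in range(4)])
    a=[np.arctan2(*(w[i]-w[j])[::-1]).round(3) for i,j in((0,3),(1,2))];print(a)
print(f([(285,495)],.118))
c=bot.calibration("top");im=bot.camera("top")
u=proj("top",[[.593,.147,.118]],c);print(u)
E
```

```text
[[544.2, 178.8], [593.3, 205.5], [643.6, 115.8], [593.4, 90.2]] [593.6 147.6] [np.float64(101.4), np.float64(55.8), np.float64(102.9), np.float64(56.4)]
[np.float64(2.077), np.float64(2.082)]
[[512.8, 139.7], [540.5, 88.0], [677.4, 162.7], [650.7, 213.0]] [595.3 150.9] [np.float64(156.2), np.float64(58.6), np.float64(155.9), np.float64(57.0)]
[np.float64(-2.653), np.float64(-2.642)]
[[595.46612552 145.81036664]]
[[201.86789492 161.73972794]]
```

Call:
{"op": "apply_moves", "data": {
  "rows": [
    [20,-23,-10,0],
    [20,-23,-20,0],
    [20,-23,-20,0],
    [20,-22,-30,0],
    [0,0,-30,0],
    [0,0,0,0],
    [0,0,0,0]
  ]
}}

```text
clock: 2.98
eef_pos: [0.5952, 0.1468, 0.1697]
orientation: [0.155, 0.988, 0.0, 0.001]
ft_force: [-0.1, 1.0, 1.3]
gripper_width: 0.0854
gripper_force: 0.0
```

```bash
cat > look.py <<'E'
from h import *
import sys
n=sys.argv[1];print(bot.sense()["eef_pos"].round(4))
c=bot.calibration("wrist");im=bot.camera("wrist");cv2.imwrite(f"pics/{n}.png",cv2.resize(im[:,:,::-1],(800,600)))
E
python3 look.py w2
```

```text
[0.5952 0.1468 0.1697]
```

View pics/w2.png

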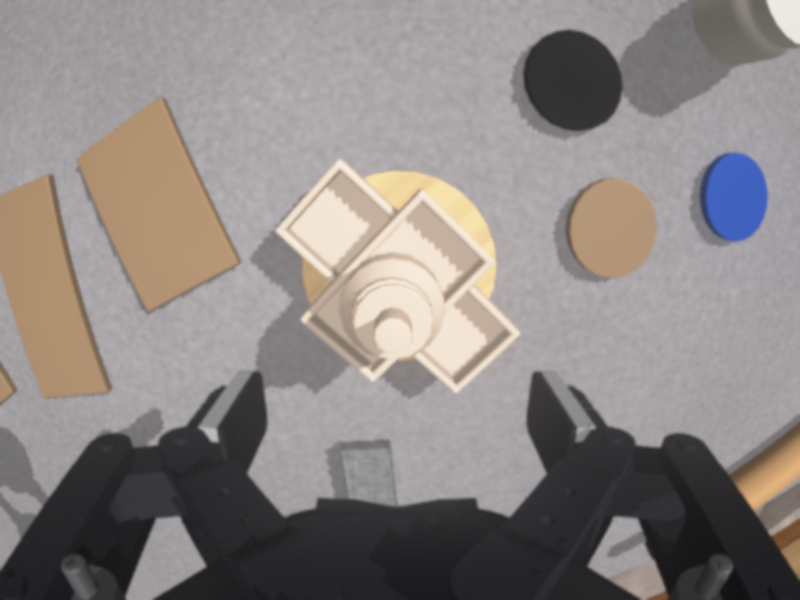

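The knob top is at about (393,331). The short-plate corners are (422,192), (491,262), (372,379), (302,320). The long-plate corners are (341,161), (277,231), (519,333), (457,391).

```bash
python3 - <<'E'
from h import *
c=bot.calibration("wrist")
f=lambda p,z:unproj("wrist",np.array(p)*.64-.2,z,c)*1000
for p,z in (([(422,192),(491,262),(372,379),(302,320)],.055),([(341,161),(277,231),(457,391),(519,333)],.035)):
    w=f(p,z);print(w.mean(0).round(1),[np.linalg.norm(w[i]-w[i-1]).round(1) for i in range(4)],[np.arctan2(*(w[i]-w[j])[::-1]).round(3) for i,j in((0,3),(1,2))])
print(f([(393,331)],.118)); bats("wrist",.01,c,bot.camera("wrist"))
E
```

```text
[595.  145.9] [np.float64(102.3), np.float64(56.2), np.float64(101.0), np.float64(56.2)] [np.float64(2.074), np.float64(2.074)]
[596.9 150. ] [np.float64(156.4), np.float64(58.0), np.float64(157.4), np.float64(57.1)] [np.float64(-2.647), np.float64(-2.641)]
[[595.71160841 144.65617567]]
[ 99.7 131.6] 7521 [ 15.  90. 177.] [ 0.4938 -0.0018] (492.8, -4.4) (132.0, 87.9) 0.113
[276.1 127. ] 1249 [ 21.  80. 242.] [0.5549 0.1839] (558.9, 186.1) (98.0, 28.9) 0.818
[ 29.6 186.6] 5741 [ 15.  91. 171.] [ 0.517  -0.1397] (516.2, -144.8) (186.0, 91.6) 2.991
[390.9 144.8] 2645 [ 15.  83. 178.] [0.6086 0.3016] (609.5, 302.6) (69.0, 67.5) 1.334
[200.3 179.1] 252 [ 17.  88. 187.] [0.5826 0.0914] (580.8, 88.5) (23.2, 19.0) 0.462
[492.1 300.4] 1275 [ 15. 109. 171.] [0.9272 0.4734] (933.3, 470.6) (102.5, 93.8) 1.783
[505.1 348.8] 400 [ 14. 122. 130.] [1.1271 0.5562] (1154.6, 578.0) (225.9, 46.2) 0.5
```

Call:
{"op": "apply_moves", "data": {
  "rows": [
    [0.5,-1.5,-20,0],
    [0,0,-20,0],
    [0,0,-15,0],
    [0,0,-8,0],
    [0,0,-3,0],
    [0,0,0,0]
  ]
}}

```text
clock: 3.82
eef_pos: [0.5955, 0.1443, 0.1024]
orientation: [0.156, 0.988, 0.0, 0.0]
ft_force: [-0.0, -0.0, 0.1]
gripper_width: 0.0854
gripper_force: 0.0
```

Call:
{"op": "apply_moves", "data": {
  "rows": [
    [0,0,0,0],
    [0,0,0,0],
    [0,0,0,0],
    [0,0,0,0],
    [0,0,0,0],
    [0,0,0,0],
    [0,0,0,0],
    [0,0,0,0]
  ],
  "grip": 1,
  "force": 25
}}

```text
clock: 4.82
eef_pos: [0.5954, 0.1443, 0.1024]
orientation: [0.156, 0.988, 0.0, 0.0]
ft_force: [-0.0, 0.4, 2.5]
gripper_width: 0.0169
gripper_force: 25.0
```

Call:
{"op": "apply_moves", "data": {
  "rows": [
    [0,0,3,0],
    [0,0,6,0],
    [0,0,12,0],
    [0,0,15,0],
    [0,0,15,0],
    [0,0,0,0],
    [0,0,0,0]
  ]
}}

```text
clock: 5.7
eef_pos: [0.595, 0.1443, 0.153]
orientation: [0.156, 0.988, -0.0, -0.0]
ft_force: [-0.2, 1.1, -1.7]
gripper_width: 0.0168
gripper_force: 24.9
```

```bash
python3 - <<'E'
from h import *
im=bot.camera("wrist");im2=bot.camera("scene")
a=cv2.resize(im[150:330,130:370,::-1],(600,450));b=cv2.resize(im2[120:240,260:420,::-1],(600,450))
cv2.imwrite("pics/l1.png",cv2.resize(np.hstack([a,b]),(800,300)))
E
```

```text
(no output)
```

View pics/l1.png

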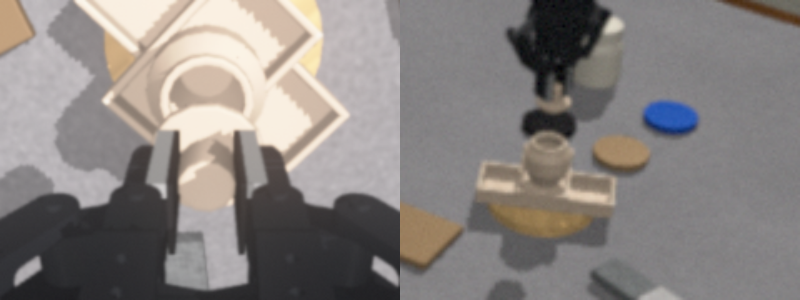

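The lid hangs level in the grip, and the jar's open mouth shows at (206,95) in the left half. Carrying it to the round bat.

Call:
{"op": "apply_moves", "data": {
  "rows": [
    [2,20,0,0],
    [2,30,0,0],
    [2,30,0,0],
    [2,30,0,0],
    [2,30,-20,0],
    [4,19.5,-30,0],
    [0,0,-30,0],
    [0,0,-25,0],
    [0,0,-15,0],
    [0,0,-5,0],
    [0,0,0,0],
    [0,0,0,0]
  ]
}}

```text
clock: 7.3
eef_pos: [0.6102, 0.3041, 0.0296]
orientation: [0.156, 0.988, 0.001, 0.001]
ft_force: [0.4, 0.1, -0.7]
gripper_width: 0.0166
gripper_force: 24.9
```

```bash
python3 - <<'E'
from h import *
print(bot.sense()["eef_pos"])
c=bot.calibration("wrist");im=bot.camera("wrist");bats("wrist",.01,c,im)
cv2.imwrite("pics/l2.png",cv2.resize(im[100:370,90:410,::-1],(800,675))[:600])
E
```

```text
[0.61023073 0.30413054 0.02963194]
[253.7 204.3] 5331 [ 15.  84. 206.] [0.5953 0.3086] (599.9, 307.2) (69.1, 51.8) 1.246
[ 80.3 223.3] 3230 [ 20.  84. 232.] [0.573  0.1923] (570.4, 189.9) (110.3, 47.8) 0.483
[ 70.9 227.9] 165 [ 23.  71. 251.] [0.5741 0.184 ] (574.5, 185.4) (36.6, 10.8) 1.713
[494.1 371.3] 958 [ 15. 112. 137.] [0.9061 0.5266] (910.4, 545.3) (153.4, 62.5) 0.835
```

View pics/l2.png

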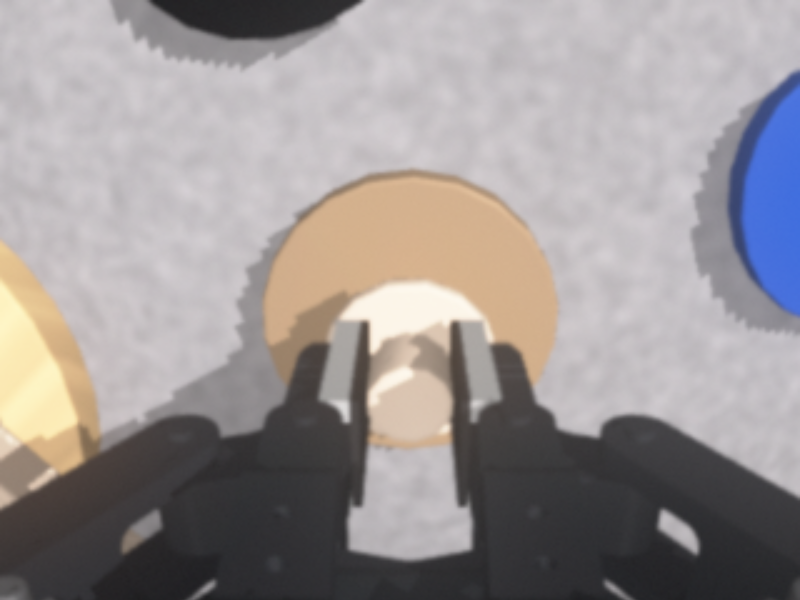

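The lid at (410,400) is centred on the tan bat, whose visible outline spans (263–557). Lowering it.

Call:
{"op": "apply_moves", "data": {
  "rows": [
    [-0.5,0,-3,0],
    [0,0,-3,0],
    [0,0,-1.5,0],
    [0,0,-0.5,0],
    [0,0,0,0],
    [0,0,0,0]
  ]
}}

```text
clock: 8.1
eef_pos: [0.6087, 0.3038, 0.0214]
orientation: [0.156, 0.988, -0.0, -0.0]
ft_force: [-4.1, -1.4, 7.2]
gripper_width: 0.0166
gripper_force: 25.5
```

Call:
{"op": "apply_moves", "data": {
  "rows": [
    [0,0,0,0],
    [0,0,0,0],
    [0,0,0,0],
    [0,0,0,0],
    [0,0,0,0],
    [0,0,0,0],
    [0,0,5,0],
    [0,0,20,0],
    [0,0,30,0],
    [0,0,40,0],
    [0,0,40,0],
    [0,0,0,0],
    [0,0,0,0]
  ],
  "grip": -1
}}

```text
clock: 9.72
eef_pos: [0.6087, 0.3038, 0.1559]
orientation: [0.156, 0.988, 0.0, 0.0]
ft_force: [-0.6, 0.0, -0.4]
gripper_width: 0.0855
gripper_force: 0.0
```

```bash
python3 - <<'E'
from h import *
print(bot.sense()["eef_pos"])
c=bot.calibration("wrist");im=bot.camera("wrist")
cv2.imwrite("pics/l3.png",cv2.resize(im[:,:,::-1],(800,600)))
E
```

```text
[0.60872234 0.30384279 0.15586378]
```

View pics/l3.png

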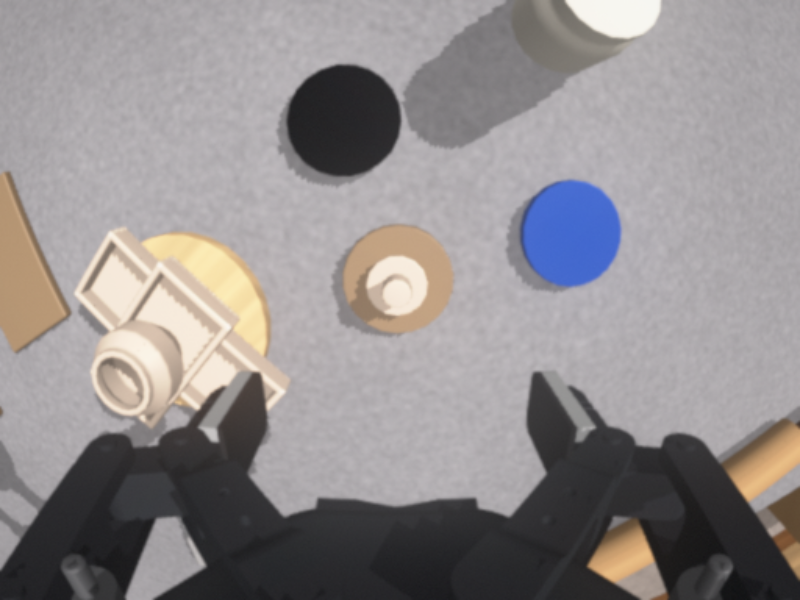

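The lid stands upright on the round bat: flange centre (397,285), bat centre (398,278). The jar's mouth is at (122,384). Moving over the stack and measuring the jar.

Call:
{"op": "apply_moves", "data": {
  "rows": [
    [-2,-25,0,0],
    [-2,-30,0,0],
    [-2,-35,0,0],
    [-3,-35,0,0],
    [-4,-33,0,0],
    [0,0,0,0],
    [0,0,0,0]
  ]
}}

```text
clock: 10.65
eef_pos: [0.5952, 0.1463, 0.1543]
orientation: [0.156, 0.988, 0.0, -0.001]
ft_force: [-0.4, 0.2, 0.5]
gripper_width: 0.0852
gripper_force: 0.0
```

```bash
python3 - <<'E'
from h import *
print(bot.sense()["eef_pos"])
c=bot.calibration("wrist");im=bot.camera("wrist")
print(proj("wrist",[[.595,.145,.095]],c), unproj("wrist",np.array([[122,384]])*.64-.2,.095,c)) 
cv2.imwrite("pics/j1.png",cv2.resize(im[100:270,150:360,::-1],(735,595)))
for s in bot.silhouettes("wrist","jar")[:2]: print(s["conf"],s["xy"],s["pixels"].sum())
E
```

```text
[0.59523763 0.14630629 0.15433386]
[[252.22675578 207.81711745]] [[ 0.58339079 -0.01003201]]
0.71 [252.4, 203.0] 4150
```

View pics/j1.png

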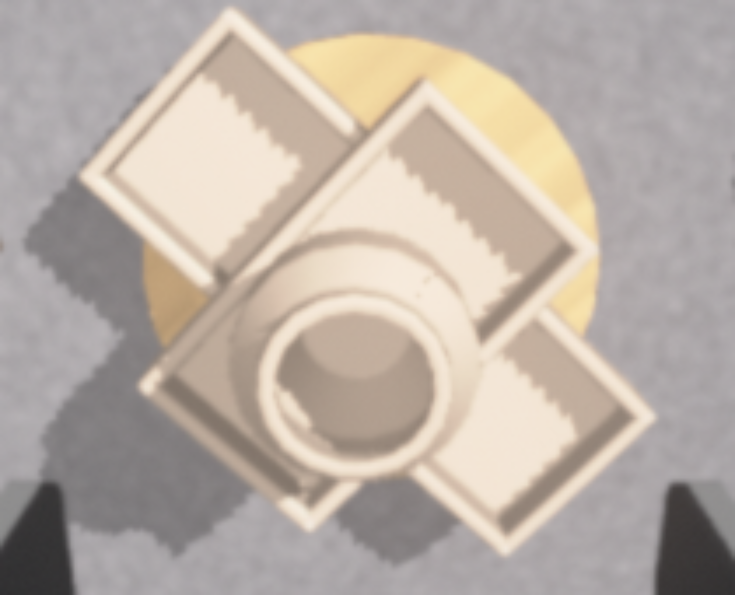

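The jar mouth ring is centred at crop (353.5,386). The short-plate corners are (425,80), (597,248), (310,530), (140,387), with the plates unmoved.

```bash
python3 - <<'E'
from h import *
c=bot.calibration("wrist");f=lambda p,z:unproj("wrist",(np.array(p)+.5)/3.5-.5+[150,100],z,c)*1000
print(f([(353.5,386)],.095)); w=f([(425,80),(597,248),(310,530),(140,387)],.055);print(w.mean(0),[np.arctan2(*(w[i]-w[j])[::-1]).round(3) for i,j in((0,3),(1,2))])
w=f([(230,7),(81,177),(505,554),(656,416)],.035);print(w.mean(0),[np.arctan2(*(w[i]-w[j])[::-1]).round(3) for i,j in((0,3),(1,2))])
E
```

```text
[[596.60912157 143.85895079]]
[594.60376733 146.85681038] [np.float64(2.079), np.float64(2.078)]
[596.32705204 150.18253066] [np.float64(-2.643), np.float64(-2.644)]
```

Call:
{"op": "apply_moves", "data": {
  "rows": [
    [0.5,-2,-20,0],
    [0.3,0,-25,0],
    [0,0,-25,0],
    [0,0,-15,0],
    [0,0,-8,0],
    [0,0,-3,0],
    [0,0,0,0]
  ]
}}

```text
clock: 11.62
eef_pos: [0.5971, 0.1439, 0.0598]
orientation: [0.156, 0.988, 0.0, 0.001]
ft_force: [-0.2, -0.2, 0.7]
gripper_width: 0.0853
gripper_force: 0.0
```

Call:
{"op": "apply_moves", "data": {
  "rows": [
    [0,0,0,0],
    [0,0,0,0],
    [0,0,0,0],
    [0,0,0,0],
    [0,0,0,0],
    [0,0,0,0]
  ],
  "grip": 1,
  "force": 30
}}

```text
clock: 12.38
eef_pos: [0.5973, 0.1438, 0.0603]
orientation: [0.156, 0.988, 0.0, 0.001]
ft_force: [-0.2, -0.1, 6.0]
gripper_width: 0.0549
gripper_force: 32.4
```

Call:
{"op": "apply_moves", "data": {
  "rows": [
    [0,0,3,0],
    [0,0,6,0],
    [0,0,12,0],
    [0,0,20,0],
    [0,0,20,0],
    [0,0,20,0],
    [0,0,0,0],
    [0,0,0,0]
  ]
}}

```text
clock: 13.38
eef_pos: [0.5961, 0.1438, 0.1398]
orientation: [0.156, 0.988, -0.0, -0.0]
ft_force: [-1.4, 0.5, -0.8]
gripper_width: 0.0549
gripper_force: 32.0
```

```bash
python3 - <<'E'
from h import *
im=bot.camera("wrist");im2=bot.camera("scene")
a=cv2.resize(im[100:330,130:370,::-1],(600,575));b=cv2.resize(im2[90:213,260:388,::-1],(600,575))
cv2.imwrite("pics/j2.png",cv2.resize(np.hstack([a,b]),(800,383)))
E
```

```text
(no output)
```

View pics/j2.png

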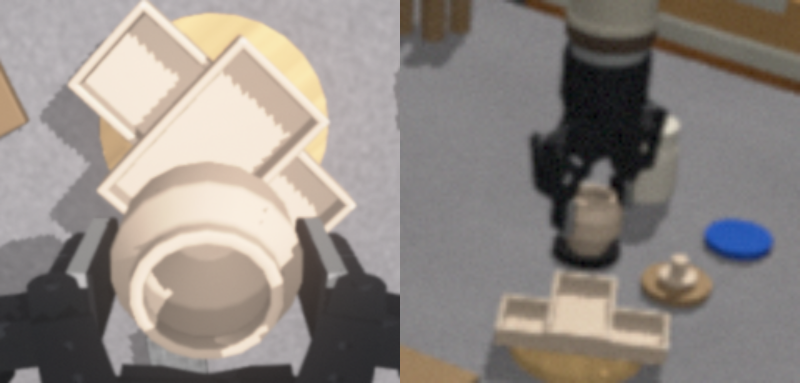

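The jar is held upright at (205,290) in the left half, and the stack plates stay put. Carrying it to the square bat.

Call:
{"op": "apply_moves", "data": {
  "rows": [
    [-2,-15,0,0],
    [-3,-25,0,0],
    [-3,-33,0,0],
    [-3,-33,0,0],
    [-3,-33,0,0],
    [-3,-33,0,0],
    [-3,-33,0,0],
    [-3,-33,0,0],
    [-3,-33,0,0],
    [-3,-33,0,0],
    [-3,-33,0,0],
    [-3,-33,0,0],
    [-3,-33,-10,0],
    [-3,-25,-20,0],
    [-2,-12,-25,0],
    [0,0,-20,0],
    [0,0,-10,0],
    [0,0,0,0],
    [0,0,0,0]
  ]
}}

```text
clock: 15.85
eef_pos: [0.5543, -0.2962, 0.0563]
orientation: [0.155, 0.988, -0.0, 0.001]
ft_force: [0.3, -0.0, -0.7]
gripper_width: 0.0545
gripper_force: 32.0
```

```bash
python3 - <<'E'
from h import *
print(bot.sense()["eef_pos"],bot.sense()["joint_pos"].round(2))
c=bot.calibration("wrist");im=bot.camera("wrist");bats("wrist",.01,c,im)
print("top");bats("top",.01,None,bot.camera("top"))
E
```

```text
[ 0.55431736 -0.29618593  0.05629655] [-0.68  0.47  1.57  0.    1.1  -1.94]
[503.1  21.8] 843 [ 15.  79. 155.] [ 0.4633 -0.0498] (470.6, -45.8) (53.3, 35.7) 0.003
[244.8 183.9] 7527 [ 15.  85. 197.] [ 0.5328 -0.2959] (552.2, -300.2) (83.6, 83.1) 1.75
[ 17.4 193.9] 2718 [  8. 149.  92.] [ 0.4801 -0.4849] (491.6, -490.2) (94.7, 54.7) 2.493
top
[410.1  64.8] 1399 [  8. 174. 110.] [ 0.9253 -0.522 ] (925.3, -528.6) (191.8, 110.4) 2.327
[90.1 81.7] 1385 [ 16. 132. 133.] [0.9071 0.5122] (906.7, 513.5) (275.9, 57.0) 1.772
[235.   87.8] 170 [ 15. 121. 130.] [0.8672 0.0479] (867.9, 47.7) (95.1, 20.3) 2.908
[154.5 169. ] 276 [ 15.  99. 109.] [0.6077 0.3043] (609.5, 305.6) (68.1, 67.0) 1.531
[300.6 186.2] 1237 [ 16. 105. 116.] [ 0.5355 -0.1421] (516.1, -146.5) (187.3, 86.8) 2.991
[193.2 183.7] 185 [ 18. 102. 172.] [0.5564 0.1858] (558.7, 187.6) (95.5, 30.2) 0.818
[256.3 202.1] 1224 [ 16. 105. 117.] [ 0.4914 -0.0047] (492.2, -4.5) (132.9, 86.5) 0.114
[420.2 196.3] 353 [  8. 168.  78.] [ 0.4891 -0.5036] (486.3, -510.8) (77.5, 75.9) 0.028
[485.8 327.3] 4351 [ 16. 108. 104.] [ 0.0998 -0.6469] (97.0, -655.1) (246.2, 169.2) 0.007
```

Call:
{"op": "apply_moves", "data": {
  "rows": [
    [-0.5,-1,-10,0],
    [-0.5,-1,-8,0],
    [0,0,-4,0],
    [0,0,-2,0],
    [0,0,-1.5,0],
    [0,0,-1,0],
    [0,0,0,0],
    [0,0,0,0]
  ]
}}

```text
clock: 16.95
eef_pos: [0.5527, -0.2983, 0.0293]
orientation: [0.156, 0.988, -0.0, 0.0]
ft_force: [-2.9, 1.3, 5.1]
gripper_width: 0.0551
gripper_force: 32.5
```

Contact is felt at the expected height. Releasing.

Call:
{"op": "apply_moves", "data": {
  "rows": [
    [0,0,0,0],
    [0,0,0,0],
    [0,0,0,0],
    [0,0,0,0],
    [0,0,0,0],
    [0,0,5,0],
    [0,0,20,0],
    [0,0,30,0],
    [0,0,35,0],
    [0,0,35,0],
    [0,0,0,0],
    [0,0,0,0]
  ],
  "grip": -1
}}

```text
clock: 18.45
eef_pos: [0.5524, -0.2981, 0.154]
orientation: [0.156, 0.988, -0.0, 0.0]
ft_force: [0.4, 0.6, -0.8]
gripper_width: 0.0849
gripper_force: 0.0
```

```bash
python3 - <<'E'
from h import *
c=bot.calibration("wrist");im=bot.camera("wrist");bats("wrist",.01,c,im)
cv2.imwrite("pics/j3.png",im[60:320,100:420,::-1])
E
```

```text
[471.3  59.5] 5469 [ 15.  82. 186.] [ 0.4915 -0.0127] (492.6, -9.8) (131.5, 88.4) 0.119
[251.  167.6] 3342 [ 15.  82. 185.] [ 0.541  -0.2974] (552.8, -300.1) (83.2, 83.2) 0.182
[ 50.6 176.2] 5038 [  8. 148. 103.] [ 0.4733 -0.5264] (466.7, -529.8) (145.4, 93.4) 1.799
[504.9 298.4] 330 [ 15. 103. 148.] [0.8755 0.0435] (872.9, 46.4) (95.0, 32.3) 2.956
[ 11.4 335.8] 165 [ 13. 123. 113.] [ 0.6933 -0.8181] (694.0, -819.2) (58.4, 28.3) 1.929
[506. 352.] 300 [ 14. 123. 131.] [1.065  0.0949] (1086.6, 112.8) (184.9, 38.0) 0.51
```

View pics/j3.png

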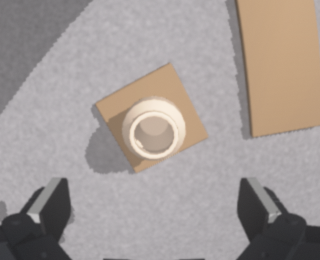

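The jar stands upright and centred on the square bat (bat centre about (152,117), jar foot close to it). Next I go back to the stack, turning −0.75 rad to close across the short plate's width.

Call:
{"op": "apply_moves", "data": {
  "rows": [
    [2,15,0,0],
    [3,25,0,0],
    [3,33,0,0],
    [3,33,0,0],
    [3,33,0,-0.1],
    [3,33,0,-0.1],
    [3,33,0,-0.1],
    [3,33,0,-0.1],
    [3,33,0,-0.1],
    [3,33,0,-0.1],
    [3,33,0,-0.1],
    [3,33,0,-0.05],
    [3,33,-10,0],
    [3,33,-20,0],
    [1,9,-20,0],
    [0,0,0,0],
    [0,0,0,0]
  ]
}}

```text
clock: 20.62
eef_pos: [0.5947, 0.1462, 0.1041]
orientation: [0.507, 0.862, -0.0, 0.0]
ft_force: [0.3, 0.1, 0.6]
gripper_width: 0.0853
gripper_force: 0.0
```

```bash
python3 - <<'E'
from h import *
s=bot.sense();q=s["orientation"];print(s["eef_pos"],q,"closing",2*np.arctan2(q[1],q[0])-np.pi/2)
c=bot.calibration("wrist");im=bot.camera("wrist")
cv2.imwrite("pics/p1.png",cv2.resize(im[:,80:440,::-1],None,fx=1.56,fy=1.56,interpolation=cv2.INTER_CUBIC))
E
```

```text
[0.59470669 0.14618353 0.10412069] [ 5.06989287e-01  8.61952316e-01 -4.48167559e-05  2.58010872e-04] closing 0.5074197100992497
```

View pics/p1.png

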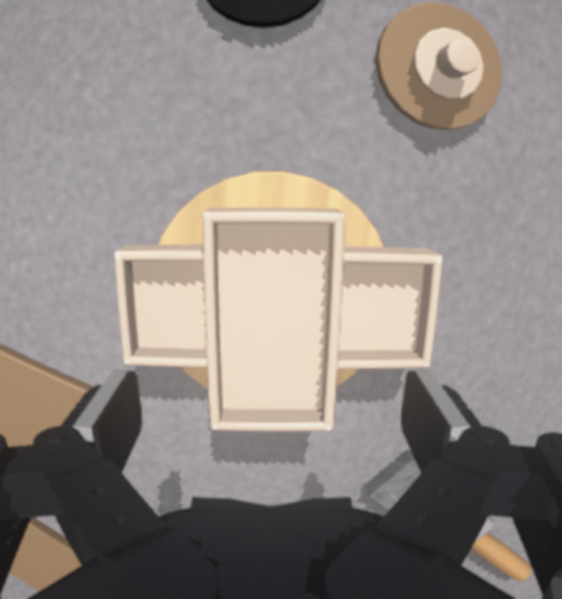

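Short-plate rim corners are (203,211), (345,211), (334,430), (212,430). Long-plate corners are (115,248), (442,252), (430,367), (125,364). The fingers straddle the short plate squarely.

```bash
python3 - <<'E'
from h import *
c=bot.calibration("wrist");f=lambda p,z:unproj("wrist",(np.array(p)+.5)/1.56-.5+[80,0],z,c)*1000
w=f([(203,211),(345,211),(334,430),(212,430)],.055);print(w.mean(0),[np.arctan2(*(w[i]-w[j])[::-1]).round(3) for i,j in((0,3),(1,2))],np.linalg.norm(w[0]-w[3]),np.linalg.norm(w[0]-w[1]))
w=f([(115,248),(442,252),(430,367),(125,364)],.035);print(w.mean(0),[np.arctan2(*(w[i]-w[j])[::-1]).round(3) for i,j in((0,1),(3,2))],np.linalg.norm(w[0]-w[1]))
E
```

```text
[595.6340854  146.47364868] [np.float64(2.074), np.float64(2.077)] 104.69552564366778 59.118949043996984
[596.84331806 150.09141334] [np.float64(-2.646), np.float64(-2.647)] 158.07672963184942
```

Call:
{"op": "apply_moves", "data": {
  "rows": [
    [0.4,0.3,-20,0],
    [0,0,-20,0],
    [0,0,-15,0],
    [0,0,-8,0],
    [0,0,-5,0],
    [0,0,0,0],
    [0,0,0,0]
  ]
}}

```text
clock: 21.55
eef_pos: [0.5955, 0.1472, 0.0364]
orientation: [0.507, 0.862, 0.0, 0.001]
ft_force: [-0.3, 0.5, 0.2]
gripper_width: 0.0855
gripper_force: 0.0
```

Call:
{"op": "apply_moves", "data": {
  "rows": [
    [0,0,0,0],
    [0,0,0,0],
    [0,0,0,0],
    [0,0,0,0],
    [0,0,0,0],
    [0,0,0,0]
  ],
  "grip": 1,
  "force": 40
}}

```text
clock: 22.3
eef_pos: [0.5956, 0.1472, 0.0365]
orientation: [0.507, 0.862, 0.0, 0.001]
ft_force: [-1.2, 0.3, 4.4]
gripper_width: 0.059
gripper_force: 44.4
```

Call:
{"op": "apply_moves", "data": {
  "rows": [
    [0,0,3,0],
    [0,0,6,0],
    [0,0,12,0],
    [0,0,20,0],
    [0,0,20,0],
    [0,0,15,0],
    [-5,-10,0,0.05],
    [-12,-17,0,0.13],
    [-13,-18,0,0.15],
    [-13,-18,0,0.15],
    [-13,-18,0,0.15],
    [-13,-18,0,0.15],
    [-13,-18,0,0.15],
    [-12,-18,0,0.13],
    [-9,-16,0,0.119],
    [0,0,0,0],
    [0,0,0,0]
  ]
}}

```text
clock: 24.42
eef_pos: [0.4924, -0.0035, 0.1122]
orientation: [-0.057, 0.998, 0.0, 0.0]
ft_force: [0.9, 0.4, -1.1]
gripper_width: 0.059
gripper_force: 43.7
```

```bash
python3 - <<'E'
from h import *
s=bot.sense();q=s["orientation"];print(s["eef_pos"],s["gripper_width"],"closing",2*np.arctan2(q[1],q[0])-np.pi/2)
bats("top",.01,None,bot.camera("top"))
c=bot.calibration("wrist");print('w');bats("wrist",.01,c,bot.camera("wrist"))
E
```

```text
[ 0.49238455 -0.00354245  0.11222211] 0.05898505779891936 closing 1.6852697555747835
[410.2  64.8] 1400 [  8. 173. 116.] [ 0.9252 -0.5222] (925.4, -528.7) (191.4, 110.4) 2.327
[87.9 82.1] 1450 [ 15. 132. 136.] [0.9058 0.5192] (900.9, 543.1) (337.4, 57.1) 1.77
[235.   87.7] 169 [ 16. 120. 137.] [0.8676 0.048 ] (868.2, 47.7) (95.6, 20.2) 2.925
[217.7 164.4] 283 [ 17. 106. 138.] [0.6147 0.1095] (617.4, 106.3) (104.7, 37.1) 0.498
[154.4 169. ] 278 [ 15.  98. 115.] [0.6078 0.3045] (609.5, 305.7) (68.3, 67.0) 1.531
[192.2 179. ] 335 [ 18. 105. 187.] [0.5715 0.1886] (570.7, 191.4) (112.7, 37.1) 0.494
[302.4 193. ] 1710 [ 15. 105. 103.] [ 0.5141 -0.1461] (515.6, -146.4) (188.4, 86.4) 2.992
[349.6 180.5] 467 [ 15.  99. 103.] [ 0.5473 -0.2931] (552.9, -297.1) (84.9, 84.1) 1.752
[421.1 196.5] 446 [  8. 168.  89.] [ 0.4884 -0.5062] (482.6, -507.8) (91.4, 78.2) 2.764
[485.8 327.3] 4346 [ 16. 108. 110.] [ 0.0998 -0.6469] (97.1, -655.1) (246.1, 169.2) 0.007
w
[250.  129.2] 3559 [ 15.  85. 193.] [ 0.4404 -0.0126] (440.3, -12.6) (85.5, 28.3) 1.684
[ 14.6 212.2] 1556 [ 15.  89. 148.] [ 0.5498 -0.2715] (549.5, -284.6) (84.0, 68.7) 0.17
[422.1 266.6] 798 [ 20.  81. 236.] [0.5568 0.1877] (558.2, 187.5) (85.2, 26.5) 0.731
[470.7 295.2] 761 [ 15.  84. 149.] [0.5996 0.2902] (603.3, 297.3) (68.4, 63.3) 0.991
[359.5 331.2] 167 [ 17.  91. 167.] [0.6463 0.1375] (645.6, 137.1) (34.1, 13.7) 0.333
```

Call:
{"op": "apply_moves", "data": {
  "rows": [
    [0,-1.2,-15,0],
    [0,0,-25,0],
    [0,0,-25,0],
    [0,0,-15,0],
    [0,0,-8,0],
    [0,0,-5,0],
    [0,0,-3,0],
    [0,0,-2,0],
    [0,0,-1,0],
    [0,0,0,0],
    [0,0,0,0]
  ]
}}

```text
clock: 25.9
eef_pos: [0.4921, -0.0051, 0.0129]
orientation: [-0.058, 0.998, -0.0, 0.0]
ft_force: [0.8, 0.6, -0.2]
gripper_width: 0.0591
gripper_force: 43.6
```

Call:
{"op": "apply_moves", "data": {
  "rows": [
    [0,0,-1,0],
    [0,0,-0.7,0],
    [0,0,0,0],
    [0,0,0,0]
  ]
}}

```text
clock: 26.4
eef_pos: [0.492, -0.0051, 0.0114]
orientation: [-0.058, 0.998, 0.0, -0.0]
ft_force: [-2.9, -0.3, 6.4]
gripper_width: 0.0588
gripper_force: 44.4
```

Call:
{"op": "apply_moves", "data": {
  "rows": [
    [0,0,0,0],
    [0,0,0,0],
    [0,0,0,0],
    [0,0,0,0],
    [0,0,0,0],
    [0,0,5,0],
    [0,0,15,0],
    [0,0,25,0],
    [0,0,30,0],
    [0,0,20,0],
    [0,0,0,0],
    [0,0,0,0]
  ],
  "grip": -1
}}

```text
clock: 27.9
eef_pos: [0.4915, -0.0049, 0.1056]
orientation: [-0.058, 0.998, 0.0, -0.0]
ft_force: [-1.3, -0.0, -0.5]
gripper_width: 0.0855
gripper_force: 0.0
```

```bash
python3 - <<'E'
from h import *
s=bot.sense();print(s["eef_pos"])
c=bot.calibration("wrist");im=bot.camera("wrist");bats("wrist",.01,c,im)
hsv=cv2.cvtColor(im,cv2.COLOR_RGB2HSV);print(hsv[proj("wrist",[[.44,0,.03]],c).astype(int)[0][1],proj("wrist",[[.44,0,.03]],c).astype(int)[0][0]])
for z,n in ((.03,"short_plate"),(.035,"long_plate")):
    for r in bot.silhouettes("wrist",n)[:3]: print(n,r["conf"],r["xy"],*foot("wrist",r["pixels"],z,c))
E
```

```text
[ 0.49151466 -0.00494248  0.1056262 ]
[248.5 165.5] 4645 [ 15.  81. 175.] [ 0.4701 -0.0119] (491.4, -6.6) (131.3, 85.2) 0.117
[ 12.8 215.8] 1505 [ 15.  89. 142.] [ 0.5506 -0.2703] (548.9, -281.5) (84.2, 62.3) 0.163
[423.8 266.5] 632 [ 20.  84. 230.] [0.5516 0.183 ] (547.4, 184.4) (59.6, 27.9) 0.48
[337.2 301. ] 617 [ 17.  89. 176.] [0.5961 0.093 ] (595.9, 94.6) (59.2, 22.6) 0.247
[479.4 291.7] 508 [ 15.  84. 151.] [0.5889 0.295 ] (590.4, 299.8) (70.4, 38.7) 1.615
[ 17  40 232]
short_plate 0.96 [252.6, 196.3] [ 0.4879 -0.0057] (491.6, -5.4) (106.9, 61.4) 0.116
long_plate 0.93 [400.0, 267.8] [0.5714 0.1449] (588.4, 149.0) (173.3, 46.1) 0.406
```

Call:
{"op": "apply_moves", "data": {
  "rows": [
    [6,9,0,0],
    [12,18,0,0.05],
    [14,20,0,0.08],
    [14,20,0,0.08],
    [14,20,0,0.08],
    [14,20,0,0.08],
    [13,20,0,0.012],
    [12,18,0,0],
    [5,10,0,0],
    [0,0,0,0],
    [0,0,0,0]
  ]
}}

```text
clock: 29.42
eef_pos: [0.5955, 0.1496, 0.1058]
orientation: [-0.246, 0.969, -0.0, -0.0]
ft_force: [-0.3, 0.3, 0.4]
gripper_width: 0.0853
gripper_force: 0.0
```

```bash
python3 - <<'E'
from h import *
s=bot.sense();q=s["orientation"];print(s["eef_pos"],s["joint_pos"].round(2),"closing",2*np.arctan2(q[1],q[0])-np.pi/2)
c=bot.calibration("wrist");im=bot.camera("wrist");bats("wrist",.015,c,im)
for z,n in ((.035,"long_plate"),(.03,"short_plate")):
    for r in bot.silhouettes("wrist",n)[:3]: print(n,r["conf"],r["xy"],*foot("wrist",r["pixels"],z,c))
cv2.imwrite("pics/p2.png",cv2.resize(im[:,:,::-1],(800,600)))
E
```

```text
[0.59553582 0.14956845 0.10575159] [ 0.05  0.38  1.59 -0.    1.17 -2.02] closing 2.0687811365109328
[20.8 33.2] 3187 [ 15.  91. 157.] [ 0.5605 -0.1294] (570.4, -131.3) (94.2, 88.9) 1.774
[151.5  53.5] 2775 [ 15.  89. 167.] [0.5311 0.0203] (518.5, 0.5) (85.7, 79.9) 1.687
[308.6 187. ] 3486 [ 21.  81. 243.] [0.5685 0.1867] (569.0, 190.3) (109.9, 32.5) 0.498
[198.5 187.1] 3069 [ 18.  90. 207.] [0.612  0.1068] (614.8, 105.3) (104.6, 29.5) 0.498
[393.6 256.3] 742 [ 15.  82. 170.] [0.5858 0.2992] (585.9, 301.7) (62.6, 22.9) 1.428
[  5.1 344.9] 325 [ 14. 123. 122.] [ 1.0144 -0.0815] (1037.5, -79.2) (133.7, 31.7) 3.052
long_plate 0.81 [256.4, 187.3] [0.5891 0.1452] (596.0, 148.8) (158.5, 60.0) 0.494
short_plate 0.77 [136.6, 29.7] [0.5186 0.0051] (515.7, 1.6) (65.7, 57.5) 1.693
```

View pics/p2.png

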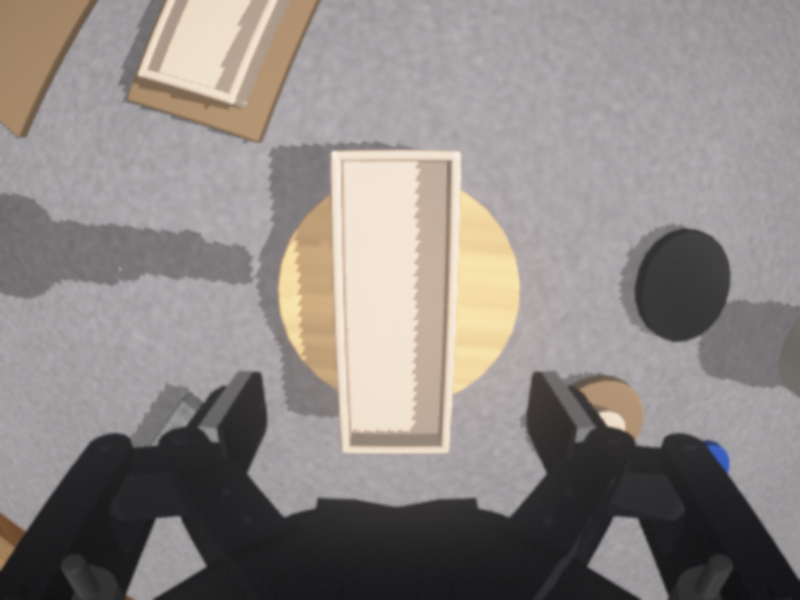

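The long plate, with corners (332,152), (460,152), (449,452), (343,452), sits squarely between the fingers. The short plate is centred on its bat at the upper left.

Call:
{"op": "apply_moves", "data": {
  "rows": [
    [0.8,0.3,-20,0],
    [0,0,-25,0],
    [0,0,-22,0],
    [0,0,-12,0],
    [0,0,-6,0],
    [0,0,-3,0],
    [0,0,0,0],
    [0,0,0,0]
  ]
}}

```text
clock: 30.58
eef_pos: [0.5973, 0.1502, 0.0187]
orientation: [-0.247, 0.969, -0.0, 0.001]
ft_force: [0.6, -0.8, 1.0]
gripper_width: 0.0852
gripper_force: 0.0
```

Call:
{"op": "apply_moves", "data": {
  "rows": [
    [0,0,0,0],
    [0,0,0,0],
    [0,0,0,0],
    [0,0,0,0],
    [0,0,0,0],
    [0,0,0,0]
  ],
  "grip": 1,
  "force": 60
}}

```text
clock: 31.32
eef_pos: [0.5975, 0.1503, 0.0189]
orientation: [-0.247, 0.969, -0.0, 0.001]
ft_force: [0.3, -0.1, 6.1]
gripper_width: 0.0581
gripper_force: 66.6
```

Call:
{"op": "apply_moves", "data": {
  "rows": [
    [0,0,3,0],
    [0,0,6,0],
    [0,0,12,0],
    [0,0,20,0],
    [0,0,25,0],
    [0,0,20,0],
    [-3,-12,0,0],
    [-6,-22,0,-0.06],
    [-7,-26,0,-0.07],
    [-7,-26,0,-0.07],
    [-7,-26,0,-0.07],
    [-7,-26,0,-0.07],
    [-7,-26,0,-0.07],
    [-7,-26,0,-0.07],
    [-7,-26,0,-0.07],
    [-7,-26,0,-0.07],
    [-7,-26,0,-0.029],
    [-9.5,-28,0,0],
    [0,0,0,0],
    [0,0,0,0]
  ]
}}

```text
clock: 33.83
eef_pos: [0.5141, -0.1458, 0.1031]
orientation: [0.076, 0.997, 0.001, -0.001]
ft_force: [0.0, -0.2, -1.4]
gripper_width: 0.0582
gripper_force: 65.8
```

```bash
python3 - <<'E'
from h import *
s=bot.sense();q=s["orientation"];print(s["eef_pos"],s["gripper_width"],"closing",2*np.arctan2(q[1],q[0])-np.pi/2)
c=bot.calibration("wrist");im=bot.camera("wrist");bats("wrist",.01,c,im)
for n in ("long_bat","long_plate"):
    for r in bot.silhouettes("wrist",n)[:2]: print(n,r["conf"],r["xy"],*foot("wrist",r["pixels"],.01 if "bat" in n else s["eef_pos"][2]+.016,c))
E
```

```text
[ 0.51409179 -0.1457733   0.10306901] 0.05824443386747022 closing 1.4178647875524684
[379.2 132.1] 3804 [ 15.  79. 159.] [ 0.4775 -0.0319] (492.2, -8.5) (131.7, 86.4) 0.111
[250.4  82.6] 258 [ 15.  79. 189.] [ 0.424  -0.1346] (424.0, -134.6) (84.1, 2.0) 1.42
[494.  222.7] 3278 [ 19.  87. 218.] [0.5911 0.1173] (599.7, 116.3) (137.9, 71.7) 0.228
[111.3 236.2] 2912 [ 15.  85. 145.] [ 0.5352 -0.2864] (547.5, -298.5) (85.8, 74.8) 1.756
long_bat 0.73 [252.6, 83.6] [ 0.4242 -0.1325] (424.0, -134.2) (84.9, 3.5) 1.418
long_plate 0.79 [254.7, 195.5] [ 0.4855 -0.1418] (494.4, -143.0) (122.5, 59.9) 2.988
```

Call:
{"op": "apply_moves", "data": {
  "rows": [
    [1,-1.2,-15,0],
    [0,0,-25,0],
    [0,0,-22,0],
    [0,0,-12,0],
    [0,0,-6,0],
    [0,0,-4,0],
    [0,0,-2,0],
    [0,0,-1,0],
    [0,0,0,0],
    [0,0,0,0]
  ]
}}

```text
clock: 35.22
eef_pos: [0.5164, -0.1471, 0.0173]
orientation: [0.075, 0.997, -0.0, 0.0]
ft_force: [-0.1, 0.7, -2.0]
gripper_width: 0.0581
gripper_force: 65.7
```

Call:
{"op": "apply_moves", "data": {
  "rows": [
    [-0.5,0,-1.5,0],
    [0,0,-1,0],
    [0,0,-0.7,0],
    [0,0,-0.5,0],
    [0,0,0,0],
    [0,0,0,0]
  ]
}}

```text
clock: 35.98
eef_pos: [0.5156, -0.1469, 0.0139]
orientation: [0.075, 0.997, 0.0, -0.0]
ft_force: [-3.1, 1.5, 5.8]
gripper_width: 0.0582
gripper_force: 66.6
```

Call:
{"op": "apply_moves", "data": {
  "rows": [
    [0,0,0,0],
    [0,0,0,0],
    [0,0,0,0],
    [0,0,0,0],
    [0,0,0,0],
    [0,0,5,0],
    [0,0,15,0],
    [0,0,25,0],
    [0,0,30,0],
    [0,0,40,0],
    [0,0,30,0],
    [0,0,0,0],
    [0,0,0,0]
  ],
  "grip": -1
}}

```text
clock: 37.6
eef_pos: [0.5153, -0.1467, 0.1579]
orientation: [0.075, 0.997, 0.0, -0.0]
ft_force: [0.1, 0.6, 0.3]
gripper_width: 0.0855
gripper_force: 0.0
```

```bash
python3 - <<'E'
from h import *
print(bot.sense()["eef_pos"])
c=bot.calibration("wrist");im=bot.camera("wrist");bats("wrist",.01,c,im)
for n,z in (("long_plate",.03),("short_plate",.03),("jar",.064)):
    for r in bot.silhouettes("wrist",n)[:2]: print(n,r["conf"],r["xy"],*foot("wrist",r["pixels"],z,c))
ct=bot.calibration("top");bot.camera("top")
for n,z in (("lid",.02),("jar",.04),("short_plate",.03),("long_plate",.03),("glaze_jar",.085),("tool_cup",.08)):
    for r in bot.silhouettes("top",n)[:3]: print(n,round(r["conf"],2),r["xy"],*foot("top",r["pixels"],z,ct))
E
```

```text
[ 0.51531588 -0.14673213  0.15792619]
[361.  128.3] 2699 [ 15.  79. 158.] [ 0.4801 -0.0297] (492.1, -7.8) (131.4, 85.8) 0.116
[248.8 156.5] 4027 [ 15.  80. 169.] [ 0.4948 -0.1486] (514.8, -148.5) (185.6, 85.0) 2.991
[480.3 202.2] 4933 [ 20.  87. 229.] [0.5891 0.1415] (593.2, 143.3) (135.0, 124.1) 0.171
[  7.5 190.2] 680 [  8. 149. 109.] [ 0.4785 -0.4738] (485.0, -474.1) (71.8, 38.9) 2.681
[129.7 211.5] 2023 [ 15.  86. 176.] [ 0.5315 -0.2886] (543.5, -299.7) (85.5, 65.7) 1.75
[403.6 364.3] 273 [ 15. 105. 155.] [0.8574 0.0492] (861.2, 47.3) (69.5, 24.9) 2.95
long_plate 0.62 [253.9, 172.7] [ 0.5095 -0.1462] (514.6, -146.8) (158.9, 60.8) 2.991
short_plate 0.97 [387.3, 137.8] [ 0.49   -0.0101] (491.9, -8.5) (105.1, 66.4) 0.109
jar 0.6 [115.8, 240.7] [ 0.5424 -0.2853] (542.4, -287.0) (67.6, 46.1) 2.161
lid 0.7 [155.5, 165.6] [0.6113 0.3066] (611.4, 306.7) (31.7, 31.3) 3.101
jar 0.76 [350.1, 173.9] [ 0.5536 -0.2956] (553.8, -295.1) (56.7, 54.1) 3.061
short_plate 0.65 [254.1, 198.6] [0.4965 0.0014] (492.5, -1.6) (109.3, 60.9) 0.116
glaze_jar 0.62 [98.4, 211.1] [0.4703 0.4485] (470.8, 448.2) (90.1, 63.0) 1.077
tool_cup 0.7 [419.2, 199.0] [ 0.4722 -0.4744] (474.8, -473.2) (93.2, 71.9) 1.749
tool_cup 0.22 [350.4, 177.6] [ 0.5437 -0.2867] (543.8, -286.6) (57.6, 52.6) 2.0
```

All four pieces measure within a few millimetres of their bats' centres, and the bystanders have not moved. Handing in.

```bash
python3 -c "
from workcell import bot
print(bot.close_job())"
```

```text
the job is handed in; nothing more can be done
None
```

The job is handed in at about 38 s: lid, jar, short plate and long plate each stand released on their own bats, measured within a few millimetres of centre, with the glaze jar and cup where they were; no verdict came back.

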